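# Scoop the washed tooling balls into the round dish

## Robot

A 6-joint arm with a two-finger parallel gripper is mounted at the origin on the work surface. World frame = base frame: x ahead of the robot, y to its left, z up, the work surface at z = 0. Lengths are in mm, angles in rad, forces in N, time in s.
With the tool pointing down it reaches from about 325 to 775 mm from the base axis. Payload 5.5 kg.
Tool frame: the origin (TCP) lies at the very end of the fingers, on their centre line; the grasp point (between the pads) lies behind it (arm.grasp_offset is the z of the grasp point in the tool frame, in mm); z points along the fingers, y is the line along which they close (so a half turn about z gives the same grasp; the last joint's range is limited). The gripper opens to 88 mm and grips with 3 to 60 N. Pads are 20 mm wide; open, the fingers measure 115 mm over their backs; the gripper's body (75 mm by 178 mm) begins 61 mm behind the grasp point.
Start: joints at [-1.18, 0.091, 1.231, -0, 1.82, -0.057], TCP at [259.792, -540.855, 222.631] pointing down, gripper open.
Joint ranges: [-2.87, 2.87], [-0.86, 2.18], [0.17, 2.46], [-1.51, 4.65], [0.06, 2.69], [-2.65, 2.65]. Speed limits (rad/s): [2.57, 2.57, 3.01, 3.14, 3.14, 3.14].

## Interface

Orientations are given as a rotation vector (axis times angle).
In Python, from plant import arm gives the robot as it stands. The module is installed in compiled form; this text tells all that it offers. Calls block until the motion is done:
- arm.reach(position, orientation): joint-space move of the TCP to a pose.
- arm.servo_line(position, frame=None, speed=150, max_force=None): straight line of the TCP; frame=None keeps the orientation; speed is the mean speed in mm/s. With max_force (N) it stops when the force on the tool has changed by that much, and returns True; else False.
- arm.goto_joints(angles): joint-space move.
- arm.release() and arm.close(force=None): open the fingers fully, or close them until they stop; force is the grip in N (None keeps the last).
- arm.dwell(seconds).
- arm.ik(position, orientation): joint angles nearest the present ones, or None.
- arm.sense(): the state.
- arm.capture(name): name is "scene" or "top" or "wrist"; returns a dict with "image" (400x640x3 uint8, red, green, blue), "z_map" (400x640 float32, mm along the optical axis (not along the pixel's ray), 0 where there is no reading), "fx", "fy", "cx", "cy" (pixels), "distortion" ([k1, k2, p1, p2, k3] as OpenCV has them; the pictures are not rectified), "world_from_camera" (4x4, takes a point from camera to world coordinates); the wrist camera has in their place "tool_from_camera" (4x4, takes a point from camera to tool coordinates, whose origin is the TCP and whose axes are the flange's). Camera axes: x right, y down, z forward; pixel columns grow to the right and rows downward; lengths in mm; the calibration is good to about 2 mm. A picture is of the moment at which its call begins: read the wrist's pose just before it.
A pose or a line that the arm cannot do raises arm.Unreachable and nothing moves.
- arm.hand_in(): hands the job in; it is judged then, once.
The state is a dict: "time_s": time; "joint_pos": joint angles; "qvel": joint speeds; "effort": joint torques, N m; "ee_pos": TCP position; "eef_rot": TCP orientation; "contact_force": force on the tool from outside, world axes, zero at the start; "torque": the same for the moment, N m; "width": opening from 0.0 (shut) to 1.0 (fully open); "gripper_force": force on a finger pad.
Only numpy, scipy, OpenCV 4.12 (cv2) and the standard library are available. Lean on these libraries where they do the work, as an engineer would, in place of code of your own. Each camera call takes 0.05 s, during which the arm holds its last target. There are 200 camera calls.

## Task

At the wire-bonding bench, use the scoop to take the three freshly washed ceramic balls out of the long tray and tip them, from low down, into the round dish; do not touch the balls with the gripper. Then stand the scoop upright again where it stood and let go of it.

Things in the scene. Friction and masses are not known exactly. Their poses are not given: they have to be found in the camera images.
- scoop_grip (a point): steel scoop, upright black handle (bar 16 mm along x by 26 along y), loose, 200 g; point: grip place on the handle, 87 mm above the scoop's underside, 25 below the handle's top. x forward to the lip, z up. Floor 2 mm thick, 84 wide; lip 92 mm ahead of the point, back wall (38 high) 8 mm ahead, side walls 16 to 30 high, ending 32 mm short of the lip; floor ends 10 mm behind. Lip up 20 deg keeps balls, lip down 40 pours
- tray: long narrow open aluminium tray, fixed, 260 mm along x by 108 along y, 34 high, walls and floor 4 thick (inside 252 by 100), walls upright; origin: centre of its underside, on the bench. The balls lie in its +x half; the scoop fits into the empty -x half, facing +x, and can be pushed along to the +x end wall. A shorter tray with steel pins farther back is not meant
- dish: round open steel dish, loose, 500 g, 150 mm across at the rim, 128 mm at the foot, 40 mm high, floor 4 mm thick; origin at the centre of its underside. A square steel dish near it is not meant
- ball1_center (a point): polished, slippery white ceramic tooling ball, 36 mm in diameter, 90 g, lying loose on the tray's floor, its centre 25 to 107 mm from the tray's origin along the tray's x; the point is its centre; it rolls easily
- ball2_center (a point): a second ball, the same as ball1
- ball3_center (a point): a third ball, the same as ball1
Not all that is in view belongs to the job. Leave any black or red look-alike of the part that bears ball3_center alone.

How it is judged (in metres and radians):
On the way:
1. a ball rides in the scoop, lifted clear of the tray (((x of ball1_center in the frame of scoop_grip between 0.015 and 0.095 m and y of ball1_center in the frame of scoop_grip between -0.036 and 0.036 m and z of ball1_center in the frame of scoop_grip between -0.09 and -0.04 m and height (world z) of ball1_center above 0.055 m and height (world z) of scoop_grip above 0.12 m) or (x of ball2_center in the frame of scoop_grip between 0.015 and 0.095 m and y of ball2_center in the frame of scoop_grip between -0.036 and 0.036 m and z of ball2_center in the frame of scoop_grip between -0.09 and -0.04 m and height (world z) of ball2_center above 0.055 m and height (world z) of scoop_grip above 0.12 m) or (x of ball3_center in the frame of scoop_grip between 0.015 and 0.095 m and y of ball3_center in the frame of scoop_grip between -0.036 and 0.036 m and z of ball3_center in the frame of scoop_grip between -0.09 and -0.04 m and height (world z) of ball3_center above 0.055 m and height (world z) of scoop_grip above 0.12 m))), for 0.2 s.
At the end, for the whole second after the job is handed in: All three balls lie inside the round dish (centres within 62 mm of its axis and below 45 mm), the dish stands level (10 degrees), and the scoop stands still and upright (10 degrees), its grip point within 50 mm of where it was at the start (horizontal distance between each of ball1_center, ball2_center, ball3_center and dish below 0.062 m and height (world z) of each of ball1_center, ball2_center, ball3_center below 0.045 m and angle between each of dish, scoop_grip's own z axis and vertical below 0.17 rad and distance of scoop_grip from where it was at the start of the episode below 0.05 m and linear speed of scoop below 0.02 m/s); the robot touches nothing.
It fails at once if the gripper or arm touches a ball (contact force between any of the fingers, the arm and ball1 above 0.3 N or contact force between any of the fingers, the arm and ball2 above 0.3 N or contact force between any of the fingers, the arm and ball3 above 0.3 N).
It fails at once if a ball is thrown or dropped from a height (faster than 1.8 m/s) (linear speed of any of ball1, ball2, ball3 above 1.8 m/s).
It also fails if it takes over 64 s, if anything falls off the work surface, if the arm or the gripper's body presses on something with over 40 N, if the wrist force passes 120 N, or if a joint passes its speed limit or range.

## Working session

There is one attempt and no reset: what is moved stays moved. The work goes in short steps, each a Python script; the robot and the scene stay as the last script left them, time stands still between calls to the robot, and variables do not carry over. Pictures are saved under pics/ and viewed, at most 10 in all, crops included, and the job is handed in when it is done.

```bash
mkdir -p pics
cat > h.py <<'E'
import numpy as np, cv2, pickle
from scipy.spatial.transform import Rotation as R
from plant import arm
def cap(name, save=None):
    s=arm.sense(); c=arm.capture(name)
    if name=="wrist":
        T=np.eye(4); T[:3,:3]=R.from_rotvec(s["eef_rot"]).as_matrix(); T[:3,3]=s["ee_pos"]
        c["world_from_camera"]=T@np.array(c["tool_from_camera"])
    if save:
        cv2.imwrite("pics/"+save+".png",c["image"][...,::-1]); pickle.dump(c,open("pics/"+save+".pkl","wb"))
    return c
def ray(c,uv):
    K=np.array([[c["fx"],0,c["cx"]],[0,c["fy"],c["cy"]],[0,0,1.]])
    p=cv2.undistortPoints(np.array(uv,float).reshape(-1,1,2),K,np.array(c["distortion"],float)).reshape(-1,2)
    M=np.array(c["world_from_camera"]); d=np.c_[p,np.ones(len(p))]
    return M[:3,3], d@M[:3,:3].T, d
def onplane(c,uv,z):
    o,d,_=ray(c,uv); return o+d*((z-o[2])/d[:,2])[:,None]
def cloud(c):
    "world points for each pixel from depth, HxWx3 (nan if none)"
    h,w=c["z_map"].shape; g=np.stack(np.meshgrid(np.arange(w),np.arange(h)),-1).reshape(-1,2)
    o,d,_=ray(c,g); z=c["z_map"].reshape(-1,1).astype(float); z[z==0]=np.nan
    return (o+d*z).reshape(h,w,3)
E
python3 - <<'E'
from h import *
cap("scene","scene"); c=cap("top","top"); print(arm.grasp_offset, arm.sense()["time_s"], c["world_from_camera"])
E
```

```text
-18.700000000000003 0.1 [[ 3.06635110e-03 -9.87267534e-01  1.59039034e-01  4.42509663e+02]
 [-9.99992541e-01 -3.40079275e-03 -1.83077097e-03  2.93816796e+01]
 [ 2.34831953e-03 -1.59032234e-01 -9.87270598e-01  9.66674748e+02]
 [ 0.00000000e+00  0.00000000e+00  0.00000000e+00  1.00000000e+00]]
```

View pics/top.png

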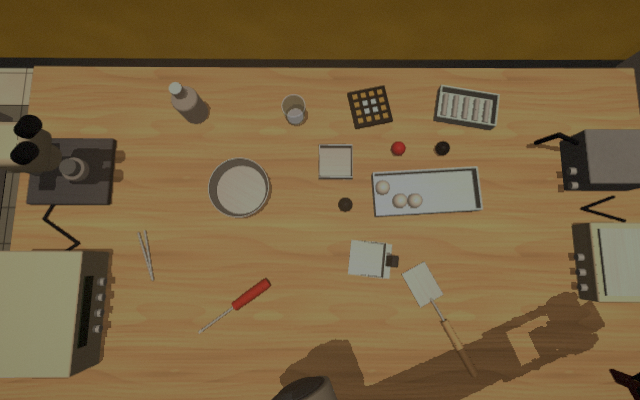

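View pics/scene.png

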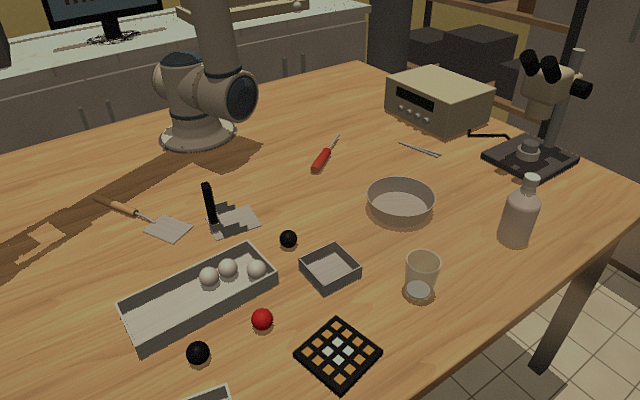

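Top view, candidates (u,v):
- **Tray:** the long tray at (427,192), holding three white balls at (383,187), (400,201) and (415,200). The pin tray at (467,106) is the decoy.
- **Dish:** the round dish at (239,187). The square dish at (336,161) and the cup at (294,110) are decoys.
- **Scoop:** the steel scoop with the upright black handle, pan at (370,259) and handle at (391,261), lip to the left (+y). The wooden spatula at (423,285) is the decoy.
- **Balls to leave alone:** black (345,204), black (442,148) and red (398,148).

Next I'll measure these from both views.

```bash
cat > m.py <<'E'
from h import *
T=pickle.load(open("pics/top.pkl","rb")); S=pickle.load(open("pics/scene.pkl","rb"))
PT,PS=cloud(T),cloud(S); c0=PT[230:250,300:330].reshape(-1,3); print("bench z top",np.nanmedian(c0[:,2]))
def sel(P,b): 
    with np.errstate(invalid='ignore'):
        return (P[...,0]>b[0])&(P[...,0]<b[1])&(P[...,1]>b[2])&(P[...,1]<b[3])&(P[...,2]>b[4])&(P[...,2]<b[5])
def box(px): return PT[px[1],px[0]].round(1)
for n,p in dict(tray=(440,190),dish=(239,187),scoop=(368,259),hand=(392,261),b1=(383,187),b2=(400,201),b3=(415,200)).items(): print(n,box(p))
def rect(P,b,n):
    q=P[sel(P,b)]
    if len(q)<5: print(n,"few",len(q)); return
    (c,s,a)=cv2.minAreaRect(q[:,:2].astype(np.float32)); print(n,len(q),np.round(c,1),np.round(s,1),round(a,1),"z",np.percentile(q[:,2],[5,50,95]).round(1))
for P,n in((PT,"top"),(PS,"scene")):
    d=PT[187,239]; t=PT[192,427]; s=PT[259,368]; h=PT[261,392]
    rect(P,(d[0]-110,d[0]+110,d[1]-110,d[1]+110,32,48),n+" dish rim")
    rect(P,(t[0]-95,t[0]+70,t[1]-160,t[1]+160,27,36),n+" tray rim")
    rect(P,(s[0]-70,s[0]+60,h[1]-50,h[1]+50,60,125),n+" handle")
    rect(P,(s[0]-70,s[0]+60,h[1]-50,h[1]+50,105,125),n+" handletop")
    rect(P,(s[0]-65,s[0]+60,h[1]-20,h[1]+150,9,42),n+" scoop walls")
    im=(T if n=="top" else S)["image"]
E
python3 m.py
python3 - <<'E'
from h import *
c=pickle.load(open("pics/top.pkl","rb"))["image"][130:310,200:500,::-1]
cv2.imwrite("pics/crop.png",cv2.resize(c,(800,480),interpolation=cv2.INTER_CUBIC))
E
```

```text
bench z top 0.9986852590130297
tray [ 613.1 -268.2    8. ]
dish [nan nan nan]
scoop [440.9 -84.6   4.2]
hand [ 436.9 -124.3  110.9]
b1 [ 614.1 -119.4   41.2]
b2 [ 580.3 -160.5   38.2]
b3 [ 582.9 -197.1   37.7]
top dish rim few 0
top tray rim 779 [ 608.6 -227.2] [108.6 260.6] 3.6 z [27.8 33.4 35.7]
top handle 129 [ 438.  -129.4] [16.8 24.6] 85.9 z [ 67.4 111.6 113.8]
top handletop 91 [ 437.9 -129.4] [16.4 25.2] 82.8 z [108.  112.3 114.2]
top scoop walls 173 [ 441.1 -103.6] [67.5 83.9] 83.9 z [12.4 29.3 40.8]
scene dish rim few 0
scene tray rim 2028 [ 608.6 -226.9] [112.1 260.6] 3.5 z [27.6 33.  35.7]
scene handle 264 [ 441.2 -129.1] [16.6 27.9] 83.6 z [ 63.2  93.8 113.6]
scene handletop 83 [ 440.4 -129.6] [15.7 26.4] 82.2 z [106.1 112.2 114. ]
scene scoop walls 491 [ 441.6 -103.4] [68.6 89. ] 82.7 z [10.2 21.1 38.8]
```

View pics/crop.png

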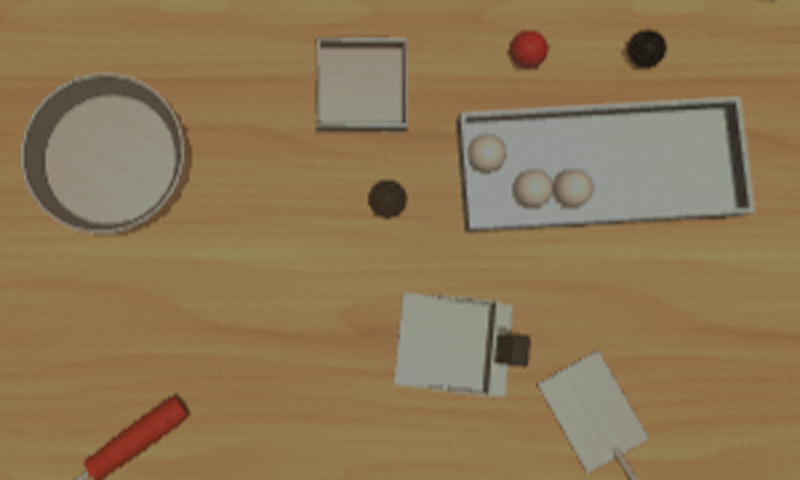

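The crop confirms the choice: long tray with three white balls at its left (+y) end, round dish, and scoop with its black handle on the right and lip to the left. Next is the dish rim from both views, plus a reachability check of the plan.

```bash
cat >> h.py <<'E'
SG=1
def pose(grip,yaw,pitch):
    "tool pose for scoop grip point; yaw deg heading of lip, pitch deg (+ = lip down)"
    r=R.from_euler("ZY",[yaw,pitch],degrees=True); G=np.array([[0,SG,0],[SG,0,0],[0,0,-1.]])
    rt=r.as_matrix()@G
    return np.array(grip)+rt@[0,0,-arm.grasp_offset], R.from_matrix(rt).as_rotvec()
def grip_from(pt,local,yaw,pitch):
    "grip position so that the scoop-frame point `local` sits at world pt"
    return np.array(pt)-R.from_euler("ZY",[yaw,pitch],degrees=True).apply(local)
E
python3 - <<'E'
import h; from h import *
for n,b in(("top",(195,145,285,230)),("scene",(355,165,450,240))):
    c=pickle.load(open(f"pics/{n}.pkl","rb")); x0,y0,x1,y1=b
    im=c["image"][y0:y1,x0:x1]; s=cv2.cvtColor(im,cv2.COLOR_RGB2HSV)[...,1]
    m=cv2.morphologyEx((s<75).astype(np.uint8),cv2.MORPH_CLOSE,np.ones((5,5)))
    k=max(cv2.findContours(m,0,cv2.CHAIN_APPROX_NONE)[0],key=cv2.contourArea).reshape(-1,2)
    if n=="scene": k=k[k[:,1]<(205-y0)] # upper part only: far rim
    uv=k+[x0,y0]; w=onplane(c,uv,40)[:,:2]
    A=np.c_[2*w,np.ones(len(w))]; q=np.linalg.lstsq(A,(w**2).sum(1),rcond=None)[0]
    r=np.sqrt(q[2]+q[0]**2+q[1]**2); print(n,q[:2].round(1),"r",r.round(1),"resid",np.std(np.hypot(*(w-q[:2]).T)-r).round(2))
for sg in(1,-1):
    h.SG=sg
    for nm,g,y,p in(("grasp",[439,-129,87],83.5,0),("ins",[612,-330+44,91],93.5,0),("end",[604,-195,91],93.5,0),("tilt",[604,-195,120],93.5,-20),("carry",[560,0,200],90,-20),("pour",[590,100,110],90,45),("pour0",[590,100,130],90,0)):
        j=arm.ik(*pose(g,y,p)); print(sg,nm,None if j is None else np.round(j,2))
E
```

```text
top [613.8 233.7] r 73.3 resid 0.74
scene [614.8 234.9] r 73.3 resid 0.91
1 grasp [-0.36 -0.28  1.85 -0.    1.57 -1.82]
1 ins [-0.49  0.31  1.24 -0.    1.58 -2.12]
1 end [-0.37  0.21  1.37 -0.    1.56 -2.  ]
1 tilt [-0.52  0.33  1.2   0.3   1.79 -2.11]
1 carry [-0.26  0.01  1.42  0.35  1.79 -1.77]
1 pour [ 0.46  0.37  1.32 -0.71  1.81 -1.15]
1 pour0 [ 0.11  0.09  1.43 -0.    1.62 -1.46]
-1 grasp [-0.36 -0.28  1.85  0.    1.57  1.32]
-1 ins [-0.49  0.31  1.24 -0.    1.58  1.02]
-1 end [-0.37  0.21  1.37 -0.    1.56  1.14]
-1 tilt [-0.52  0.33  1.2   0.3   1.79  1.03]
-1 carry [-0.26  0.01  1.42  0.35  1.79  1.37]
-1 pour [ 0.46  0.37  1.32 -0.71  1.81  1.99]
-1 pour0 [ 0.11  0.09  1.43 -0.    1.62  1.68]
```

```bash
sed -i 's/^SG=1/SG=-1/' h.py
python3 - <<'E'
from h import *
g=np.array([439.5,-129.4,87])
arm.reach(*pose(g+[0,0,110],83.5,0))
c=cap("wrist","w1"); P=cloud(c)
with np.errstate(invalid='ignore'):
    q=P[(np.hypot(P[...,0]-g[0],P[...,1]-g[1])<40)&(P[...,2]>100)&(P[...,2]<125)]
print(len(q),arm.sense()["time_s"])
if len(q)>10: print(cv2.minAreaRect(q[:,:2].astype(np.float32)),np.median(q[:,2]))
E
```

```text
892 1.8
((439.1167907714844, -129.9838409423828), (15.74343204498291, 25.380022048950195), 83.7156753540039) 111.61172725489186
```

View pics/w1.png

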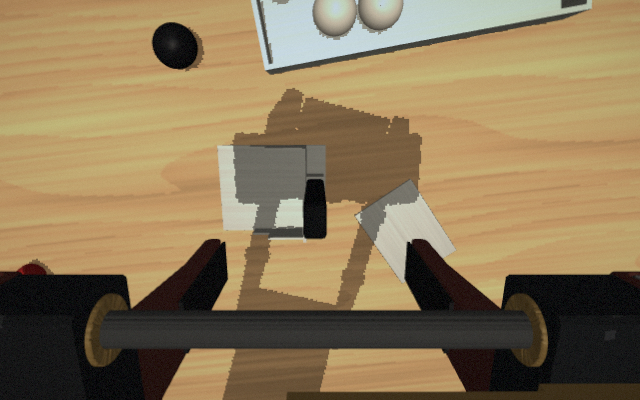

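The handle is at (315,208) in the wrist view, where it was expected, and the wrist pose agrees within 1 mm. Now grasp, lift, and lower into the tray's empty half.

```bash
cat >> h.py <<'E'
TC=np.array([608.6,-227.0]); TY=93.5
U=np.array([np.cos(np.radians(TY)),np.sin(np.radians(TY))])
def tr(x,z): return np.r_[TC+U*x,z]
def line(g,yaw,pitch,speed=150,mf=None):
    p,f=pose(g,yaw,pitch); return arm.servo_line(p,f,speed=speed,max_force=mf)
def st(n):
    s=arm.sense(); print(n,"t",round(s["time_s"],1),"tcp",np.round(s["ee_pos"],1),"F",np.round(s["contact_force"],1),"w",round(s["width"],3),"gf",round(s["gripper_force"],1))
E
python3 - <<'E'
from h import *
g=np.array([439.1,-130.0,87])
line(g,83.7,0,120); arm.close(45); st("grip")
line(g+[0,0,90],83.7,0,120); st("lift")
arm.reach(*pose(tr(-108,91+55),TY,0)); st("above")
c=cap("wrist","w2"); c=cap("top","top2")
E
python3 - <<'E'
import cv2
a=cv2.imread("pics/top2.png")[130:310,300:500]; b=cv2.imread("pics/w2.png")
import numpy as np
a=cv2.resize(a,(400,360)); b=cv2.resize(b,(400,250)); b=cv2.copyMakeBorder(b,0,110,0,0,0)
cv2.imwrite("pics/v2.png",np.hstack([a,b]))
E
```

```text
grip t 4.0 tcp [ 439.  -130.    68.2] F [ 0.5  0.3 -0.8] w 0.181 gf 45.0
lift t 4.9 tcp [ 438.7 -129.9  157.3] F [-0.   0.1 -2.1] w 0.18 gf 45.0
above t 5.9 tcp [ 615.  -334.   127.5] F [-0.2 -0.1 -2. ] w 0.178 gf 45.0
```

View pics/v2.png

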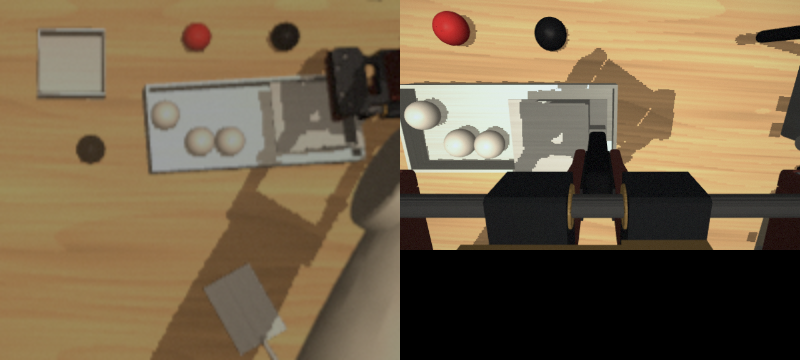

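The scoop is held level above the empty half of the tray: left panel about (310,110), lip toward the balls with a clear gap. I'll lower it until it touches, then push along.

Run:
```python
from h import *
line(tr(-108,98),TY,0,100)
print(line(tr(-108,86),TY,0,20,5)); st("down")
z=arm.sense()["ee_pos"][2]-arm.grasp_offset*-1*-1  # grip height
z=arm.sense()["ee_pos"][2]+18.7; print("grip z",z)
open("z.txt","w").write(str(z))
hit=line(tr(36,z-0.3),TY,0,55,15); st("pushed"); print(hit)
s=np.array(arm.sense()["ee_pos"]); print("tray x",(s[:2]-TC)@U)
cap("top","top3"); cap("scene","scene3")
a=cv2.imread("pics/top3.png")[130:310,300:500]; b=cv2.imread("pics/scene3.png")[180:380,80:320]
cv2.imwrite("pics/v3.png",np.hstack([cv2.resize(a,(400,360)),cv2.resize(b,(400,360))]))
```

```text
True
down t 7.1 tcp [ 615.6 -335.1   72.2] F [ 0.4 -0.2  3.6] w 0.177 gf 45.0
grip z 90.92800224246234
pushed t 9.9 tcp [ 606.6 -192.9   72.5] F [ 0.7 -9.8  5.5] w 0.181 gf 45.0
False
tray x 34.163168130784456
```

View pics/v3.png

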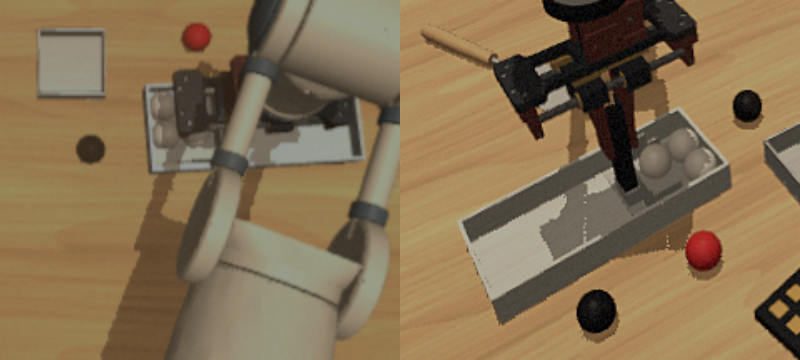

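All three balls are in the scoop at the end wall: right panel (655,158), (683,142), (697,165). Now tilt the lip up about the rear edge and lift.

Run:
```python
from h import *
z=float(open("z.txt").read())
px=34-10-1; L=[-10,0,-87]
for p in range(3,25,3):
    line(grip_from(tr(px,z-87+0.5+p*.1),L,TY,-p),TY,-p,12)
st("tilted")
line(grip_from(tr(px,110),L,TY,-24),TY,-24,80); st("lifted")
cap("scene","scene4"); c=cap("wrist","w4")
a=cv2.imread("pics/scene4.png")[100:320,80:320]; b=cv2.imread("pics/w4.png")
cv2.imwrite("pics/v4.png",np.hstack([cv2.resize(a,(400,366)),cv2.copyMakeBorder(cv2.resize(b,(400,250)),0,116,0,0,0)]))
```

```text
tilted t 13.8 tcp [ 608.2 -223.1   72.8] F [-0.8 -0.8 -4.3] w 0.177 gf 45.0
lifted t 15.3 tcp [ 608.1 -222.5  175.6] F [-1.2  0.1 -4. ] w 0.176 gf 45.0
```

View pics/v4.png

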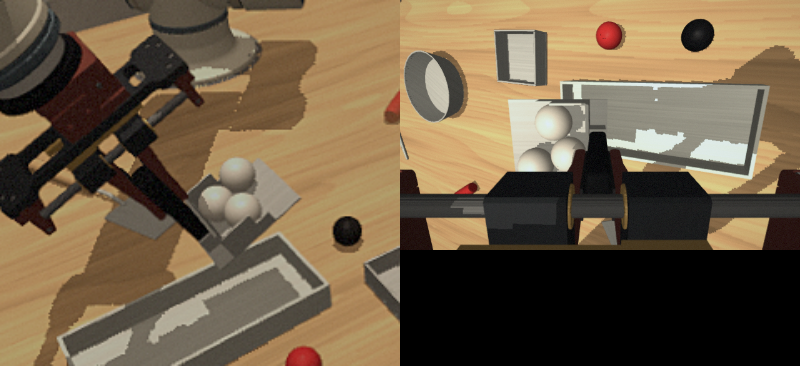

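All three balls ride in the scoop: right panel (553,122), (568,153), (535,162), and the tray is empty. Next is to carry it over and pour.

Run:
```python
from h import *
LIP=[92,0,-87]
def at(p,dz=0): 
    return grip_from([614,209,max(18,52-50*np.tan(np.radians(p)))+dz],LIP,90,p)
z=arm.sense()["ee_pos"][2]
line(at(-24,60),90,-24,110); st("over")
line(at(-24),90,-24,60); st("low")
for p in range(-20,45,4): line(at(p),90,p,25)
arm.dwell(.5); st("poured")
cap("scene","scene5"); cap("top","top5")
a=cv2.imread("pics/scene5.png")[90:290,300:520]; b=cv2.imread("pics/top5.png")[120:260,170:310]
cv2.imwrite("pics/v5.png",np.hstack([cv2.resize(a,(400,364)),cv2.resize(b,(364,364))]))
```

```text
over t 18.4 tcp [614.1  96.9 159.3] F [-0.   0.3 -3.9] w 0.184 gf 45.0
low t 19.6 tcp [614.3  97.2  99.9] F [-0.1 -0.1 -4.4] w 0.179 gf 45.0
poured t 26.8 tcp [614.  190.2 131.2] F [ 0.2 -0.5 -2.5] w 0.18 gf 45.0
```

View pics/v5.png

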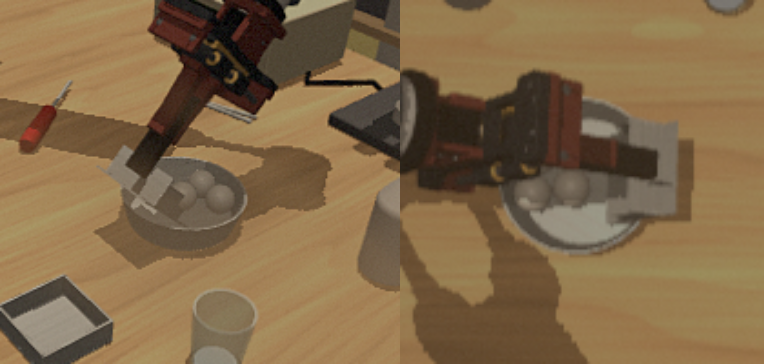

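All three balls are in the dish: left panel (182,195), (203,180), (220,198). I'll back out along the floor of the scoop, level it, and set it back.

Run:
```python
from h import *
g=grip_from([614,209,18],[92,0,-87],90,44)
c,s=np.cos(np.radians(44)),np.sin(np.radians(44))
g2=g+90*np.array([0,-c,s]); line(g2,90,44,100)
line(g2+[0,-30,40],90,0,80); st("level")
h0=np.array([439.1,-130.0,87])
arm.reach(*pose(h0+[0,0,60],83.7,0)); st("above")
line(h0+[0,0,6],83.7,0,80)
print(line(h0-[0,0,4],83.7,0,15,4)); st("down")
cap("scene","scene6"); P=cloud(cap("top","top6"))
a=cv2.imread("pics/scene6.png")[130:290,120:320]; b=cv2.imread("pics/scene6.png")[150:260,340:460]
cv2.imwrite("pics/v6.png",np.hstack([cv2.resize(a,(400,320)),cv2.resize(b,(349,320))]))
```

```text
level t 28.9 tcp [613.8 108.7 227.4] F [ 0.6  0.3 -2.7] w 0.184 gf 45.0
above t 30.1 tcp [ 440.  -129.4  129. ] F [ 0.8  0.6 -2.2] w 0.179 gf 45.0
True
down t 31.4 tcp [ 439.4 -130.1   68.1] F [ 0.3 -1.   2.5] w 0.179 gf 45.0
```

View pics/v6.png

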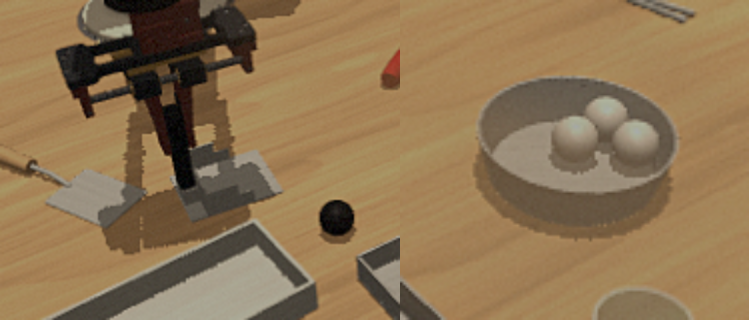

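The scoop is flat on the bench at its old place, left panel (215,180). The balls are at rest in the dish, right panel (575,138), (607,118), (636,142). Release, retreat straight up, and check by numbers.

Run:
```python
from h import *
arm.release(); arm.dwell(.3)
line(np.array([439.1,-130,87+130]),83.7,0,120); arm.dwell(.5); st("clear")
P=cloud(cap("wrist","w7")); S=cap("scene","scene7")
with np.errstate(invalid='ignore'):
    q=P[(np.hypot(P[...,0]-439,P[...,1]+130)<45)&(P[...,2]>105)&(P[...,2]<125)]
print("handle top",cv2.minAreaRect(q[:,:2].astype(np.float32)),np.percentile(q[:,2],[5,50,95]))
# balls in dish: bright blobs, ray onto ball-centre height 22
k=cv2.cvtColor(S["image"],cv2.COLOR_RGB2GRAY); Q=cloud(S)
with np.errstate(invalid='ignore'): m=(np.hypot(Q[...,0]-614,Q[...,1]-234)<75)&(Q[...,2]>8)
b=Q[m]; print("ball pts",len(b), b.mean(0).round(1) if len(b) else "", "max r",np.hypot(b[:,0]-614,b[:,1]-234).max() if len(b) else "", b[:,2].max() if len(b) else "")
```

```text
clear t 34.7 tcp [ 439.1 -130.   198.3] F [-0.7  0.4 -0.2] w 0.999 gf 0.0
handle top ((439.3877868652344, -130.84197998046875), (15.537591934204102, 25.220285415649414), 83.50823211669922) [109.11245629 111.66700654 112.87521715]
ball pts 2007 [612.2 241.   28.2] max r 74.97606248652414 43.52823454838551
```

```bash
python3 -c "
from plant import arm; print(arm.hand_in())"
```

```text
the job is handed in; nothing more can be done
None
```

I handed the job in at about 35 s: all three balls lie in the round dish, and the scoop stands upright about 1 mm from where it started, released and with the arm clear; the simulator gave no verdict.

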